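# Load the full sample canister into the reader

### The arm

A 6-joint arm with a two-finger parallel gripper is mounted at the origin on the work surface. World frame = base frame: x ahead of the robot, y to its left, z up, the work surface at z = 0. Lengths are in mm, angles in rad, forces in N, time in s.
With the tool pointing down it reaches from about 350 to 975 mm from the base axis. Payload 7.1 kg.
Tool frame: the origin (TCP) lies midway between the tips of the shut fingers; the grasp point (between the pads) lies 19 mm behind it (ctrl.grip_point_offset is the distance from the TCP to the grasp point, in mm); z points along the fingers, y is the line along which they close (so a half turn about z gives the same grasp; the last joint's range is limited). The gripper opens to 88 mm and grips with 3 to 60 N. Pads are 20 mm wide; open, the fingers measure 115 mm over their backs; the gripper's body (75 mm by 178 mm) begins 61 mm behind the grasp point.
Start: joints at [-1.241, 0.423, 1.63, -0, 1.089, -0.019], TCP at [213.623, -587.341, 194.775] pointing down, gripper open.
Joint ranges: [-3, 3], [-0.9, 2.11], [0.09, 2.58], [-1.31, 4.45], [0.11, 2.69], [-2.54, 2.54]. Speed limits (rad/s): [2.39, 2.39, 3.01, 3.14, 3.14, 3.14].

### API

Orientations are given as a rotation vector (axis times angle).
In Python, from workcell import get_obs, optics, close_job, spotter, ctrl gives the robot as it stands. The module is installed in compiled form; this text tells all that it offers.
- The arm moves only by the tool move_arm, never from a script. Its argument "rows" is a list of rows, each a list of 5 numbers: the shift along the tool's x, y, z in cm, then the turn about the tool's z in degrees, then the opening in per cent of the stroke, from 0 (shut) to 100 (fully open). A call has 1 to 10 rows; each row shifts and turns the commanded pose from where the row before left it, along the tool's axes as they then stand; what a row does not reach is not made up. A row lasts 1/8 s, in which the tool goes at most 62.5 mm and 10.7 degrees, less where a joint would pass 70% of its speed; a pose out of reach is approached as far as the arm can. A call with a gripper value outside its range is refused whole. The fingers move at their own pace and stop on an object; the grip force is fixed at half the most. Time passes only in rows, so rows that do not move let the fingers close. It gives the time, the measured TCP pose, the force, the opening and the grip force at its end, in the units of the state.
- get_obs(): the state, without advancing time (a new reading comes with each control period).
- optics.get_image(name): name is "scene" or "top" or "wrist"; returns the picture (400x640x3 uint8, blue, green, red); there is no depth.
- optics.calibration(name): a dict with "camera_matrix" (3x3 intrinsics, pixels), "distortion" ([k1, k2, p1, p2, k3] as OpenCV has them; the pictures are not rectified), "xyz" and "orientation" of the camera in the world. Camera axes: x right, y down, z forward; pixel columns grow to the right and rows downward; lengths in mm; the calibration is good to about 2 mm. A picture is of the moment at which its call begins: read the wrist's pose just before it. calibration takes no time and is no camera call; for the wrist camera it gives the pose at the moment of the call.
- close_job(): hands the job in; it is judged then, once.
Trained networks look in the newest picture that a camera, given by its name, has taken for a name from the list of things; names that differ only in an ending like _2 or _b are one class to them, and where a whole thing is asked for, a point or a joint stands for the part that bears it (a point fixed in the world has none). Each returns a list of dicts, best first, with "conf" (0 to 1); they miss things now and then, are a little off and sometimes report something else, mostly with a low value. They report only what shows in the picture. A call takes as long as a camera call.
- spotter.find_in(camera, label): "point" ([column, row] in pixels, amid what is visible of it).
- spotter.regions_of(camera, label): "region" (400x640 bool, what is visible of it) and "point" ([column, row] in pixels, amid what is visible of it).
The state is a dict: "t": time; "qpos": joint angles; "qvel": joint speeds; "joint_torque": joint torques, N m; "ee_pos": TCP position; "orientation": TCP orientation; "ft_force": force on the tool from outside, world axes, zero at the start; "moment": the same for the moment, N m; "width": finger opening in mm; "grasp_force": force on a finger pad.
Only numpy, scipy, OpenCV 4.12 (cv2) and the standard library are available. Lean on these libraries where they do the work, as an engineer would, in place of code of your own. Each camera call takes 0.05 s, during which the arm holds its last target. There are 200 camera calls.

### The job

One of the three closed sample canisters is loaded and the other two are empty: lift them by their grip ribs to feel which is the heavy one, setting each empty one back upright where it stood. Stand the heavy one upright in the pocket of the reader's carriage and let go of it, then push the carriage with it fully home against the reader. Set the canisters down softly, never dropping, banging or tipping them, and leave the other things on the bench where they are.

Things in the scene. Friction and masses are not known exactly. Their poses are not given: they have to be found in the camera images.
- canister_1: one of three identical-looking closed canisters: metal box 66 x 66 x 60 mm, grey lid 70 x 70 mm with its top at 68 mm, on it an upright black grip rib 14 mm thick (along x), 50 mm long (along y), top at 100 mm. Origin: centre of the underside, z up. In all an empty one weighs 0.21 kg, the loaded one 0.53 to 0.64 kg; which one is loaded differs from run to run
- canister_2: one of three identical-looking closed canisters: metal box 66 x 66 x 60 mm, grey lid 70 x 70 mm with its top at 68 mm, on it an upright black grip rib 14 mm thick (along x), 50 mm long (along y), top at 100 mm. Origin: centre of the underside, z up. In all an empty one weighs 0.21 kg, the loaded one 0.53 to 0.64 kg; which one is loaded differs from run to run
- canister_3: one of three identical-looking closed canisters: metal box 66 x 66 x 60 mm, grey lid 70 x 70 mm with its top at 68 mm, on it an upright black grip rib 14 mm thick (along x), 50 mm long (along y), top at 100 mm. Origin: centre of the underside, z up. In all an empty one weighs 0.21 kg, the loaded one 0.53 to 0.64 kg; which one is loaded differs from run to run
- reader: fixed white bench reader: housing 240 x 200 mm, 185 mm high, with a low grey track (130 mm wide, 12 mm high, 290 mm long) running out of its front. Origin on the bench, on the track's centre line; y runs along the track towards the housing, whose front face lies at y = +97 mm; the track's outer end is at y = -195 mm. Place and yaw (up to 0.2 rad) vary
- carriage (a joint): travel of the white carriage along the track, towards the housing (reader's +y): 0 = fully out, 0.12 m = fully home against the housing's front; starts between 0 and 0.03. Free sliding, about 2.5 N of friction, stays where it is left
- pocket (a point): centre of the floor of the carriage's square pocket (20 mm above the bench, moves with the carriage). The pocket is 80 x 80 mm inside, its rim 14 mm high, its sides along the reader's x and y; it takes one canister upright, squared up either way (any quarter turn), with 7 mm of play a side
- push_tab (a point): middle of the outer face (the one away from the housing, facing the reader's -y) of the carriage's upright push tab: 50 mm wide along the reader's x, 8 mm thick, from 14 to 74 mm above the bench; this point lies 54 mm above the bench, 88 mm from the pocket's centre
- slide_case: bystander, to be left alone: flat white microscope-slide case, 76 x 22 x 12 mm; origin at the centre of its underside
- petri_dish: bystander, to be left alone: clear round closed dish, 60 mm wide, 15 mm high; origin at the centre of its underside
- reagent_jar: bystander, to be left alone: small jar with white cap, 44 mm wide, 60 mm high; origin at the centre of its underside
- vial: bystander, to be left alone: small capped vial, 24 mm wide, 45 mm high; origin at the centre of its underside
- timer: bystander, to be left alone: grey bench timer, 70 x 60 x 22 mm; origin at the centre of its underside
- tube_rack: bystander, to be left alone: white rack with two rows of capped tubes, 50 x 160 x 88 mm; origin at the centre of its underside

How it is judged (in metres and radians):
On the way, in this order (a step that is already met when the one before it is completed fails the run):
1. the loaded canister stands upright in the carriage's pocket, released, with the carriage still out (((horizontal distance between canister_1 and pocket below 0.013 m and z of canister_1 in the frame of pocket between -0.004 and 0.006 m and angle between canister_1's own z axis and vertical below 0.06 rad and contact force between canister_1 and reader above 4 N and contact force between canister_1 and the fingers below 0.1 N) or (horizontal distance between canister_2 and pocket below 0.013 m and z of canister_2 in the frame of pocket between -0.004 and 0.006 m and angle between canister_2's own z axis and vertical below 0.06 rad and contact force between canister_2 and reader above 4 N and contact force between canister_2 and the fingers below 0.1 N) or (horizontal distance between canister_3 and pocket below 0.013 m and z of canister_3 in the frame of pocket between -0.004 and 0.006 m and angle between canister_3's own z axis and vertical below 0.06 rad and contact force between canister_3 and reader above 4 N and contact force between canister_3 and the fingers below 0.1 N)) and value of joint carriage below 0.09 m), for 0.2 s.
2. the carriage is fully home with the loaded canister standing in it (((horizontal distance between canister_1 and pocket below 0.013 m and z of canister_1 in the frame of pocket between -0.004 and 0.006 m and angle between canister_1's own z axis and vertical below 0.06 rad and contact force between canister_1 and reader above 4 N and contact force between canister_1 and the fingers below 0.1 N) or (horizontal distance between canister_2 and pocket below 0.013 m and z of canister_2 in the frame of pocket between -0.004 and 0.006 m and angle between canister_2's own z axis and vertical below 0.06 rad and contact force between canister_2 and reader above 4 N and contact force between canister_2 and the fingers below 0.1 N) or (horizontal distance between canister_3 and pocket below 0.013 m and z of canister_3 in the frame of pocket between -0.004 and 0.006 m and angle between canister_3's own z axis and vertical below 0.06 rad and contact force between canister_3 and reader above 4 N and contact force between canister_3 and the fingers below 0.1 N)) and value of joint carriage above 0.112 m), for 0.2 s.
At the end, for the whole second after the job is handed in: The loaded canister stands upright (within 0.06 rad) and at rest on the floor of the carriage's pocket (within 13 mm of its centre), released; the carriage is home (within 8 mm of the end of its travel); both empty canisters stand upright on the bench within 50 mm of where they stood at the start ((((horizontal distance between canister_1 and pocket below 0.013 m and z of canister_1 in the frame of pocket between -0.004 and 0.006 m and angle between canister_1's own z axis and vertical below 0.06 rad and contact force between canister_1 and reader above 4 N and contact force between canister_1 and the fingers below 0.1 N) and linear speed of canister_1 below 0.03 m/s and (height (world z) of canister_2 between -0.004 and 0.006 m and angle between canister_2's own z axis and vertical below 0.06 rad and distance of canister_2 from where it was at the start of the episode below 0.05 m and linear speed of canister_2 below 0.03 m/s) and (height (world z) of canister_3 between -0.004 and 0.006 m and angle between canister_3's own z axis and vertical below 0.06 rad and distance of canister_3 from where it was at the start of the episode below 0.05 m and linear speed of canister_3 below 0.03 m/s)) or ((horizontal distance between canister_2 and pocket below 0.013 m and z of canister_2 in the frame of pocket between -0.004 and 0.006 m and angle between canister_2's own z axis and vertical below 0.06 rad and contact force between canister_2 and reader above 4 N and contact force between canister_2 and the fingers below 0.1 N) and linear speed of canister_2 below 0.03 m/s and (height (world z) of canister_1 between -0.004 and 0.006 m and angle between canister_1's own z axis and vertical below 0.06 rad and distance of canister_1 from where it was at the start of the episode below 0.05 m and linear speed of canister_1 below 0.03 m/s) and (height (world z) of canister_3 between -0.004 and 0.006 m and angle between canister_3's own z axis and vertical below 0.06 rad and distance of canister_3 from where it was at the start of the episode below 0.05 m and linear speed of canister_3 below 0.03 m/s)) or ((horizontal distance between canister_3 and pocket below 0.013 m and z of canister_3 in the frame of pocket between -0.004 and 0.006 m and angle between canister_3's own z axis and vertical below 0.06 rad and contact force between canister_3 and reader above 4 N and contact force between canister_3 and the fingers below 0.1 N) and linear speed of canister_3 below 0.03 m/s and (height (world z) of canister_1 between -0.004 and 0.006 m and angle between canister_1's own z axis and vertical below 0.06 rad and distance of canister_1 from where it was at the start of the episode below 0.05 m and linear speed of canister_1 below 0.03 m/s) and (height (world z) of canister_2 between -0.004 and 0.006 m and angle between canister_2's own z axis and vertical below 0.06 rad and distance of canister_2 from where it was at the start of the episode below 0.05 m and linear speed of canister_2 below 0.03 m/s))) and value of joint carriage above 0.112 m and velocity of joint carriage below 0.02 m/s); the robot touches nothing.
It fails at once if a canister is tipped over (more than 0.5 rad) (angle between any of canister_1, canister_2, canister_3's own z axis and vertical above 0.5 rad).
It fails at once if a canister is banged down (more than 50 N on bench or reader) (contact force between any of canister_1, canister_2, canister_3 and table above 50 N or contact force between any of canister_1, canister_2, canister_3 and reader above 50 N).
It fails at once if a canister is dropped from 8 mm or more, or knocked or shoved along (faster than 0.4 m/s while the fingers do not hold it) ((contact force between canister_1 and the fingers below 0.1 N and linear speed of canister_1 above 0.4 m/s) or (contact force between canister_2 and the fingers below 0.1 N and linear speed of canister_2 above 0.4 m/s) or (contact force between canister_3 and the fingers below 0.1 N and linear speed of canister_3 above 0.4 m/s)).
It fails at once if a bystander is pushed more than 40 mm or tipped (distance of any of slide_case, petri_dish, reagent_jar, vial, timer, tube_rack from where it was at the start of the episode above 0.04 m or angle between any of slide_case, petri_dish, reagent_jar, vial, timer, tube_rack's own z axis and vertical above 0.5 rad).
It also fails if it takes over 70 s, if anything falls off the work surface, if the arm or the gripper's body presses on something with over 40 N, if the wrist force passes 120 N, or if a joint passes its speed limit or range.

## Working session

There is one attempt and no reset: what is moved stays moved. The work goes in short steps, Python scripts to look and compute and a tool call to move; the robot and the scene stay as the last step left them, time stands still between calls to the robot, and variables do not carry over. Pictures are saved under pics/ and viewed, at most 12 in all, crops included, and the job is handed in when it is done.

Besides the shell and the picture viewer there is one more tool, called after "Emit:" by a JSON object that holds its "api" and its "payload", one argument or row to a line. move_arm: Moves the arm, as the interface text tells. Its arguments: {"type":"object","properties":{"rows":{"type":"array","items":{"type":"array","items":{"type":"number"}}}},"required":["rows"]}

```bash
mkdir -p pics
cat > h.py <<'E'
import numpy as np, cv2
from scipy.spatial.transform import Rotation as R
from workcell import get_obs, optics, close_job, spotter, ctrl
def cal(n):
    c=optics.calibration(n); K=np.array(c["camera_matrix"],float); d=np.array(c["distortion"],float)
    o=np.array(c["orientation"],float)
    Rm=R.from_rotvec(o).as_matrix() if o.size==3 else o
    return K,d,np.array(c["xyz"],float),Rm
def world(c,pts,z):
    K,d,t,Rm=c
    p=cv2.undistortPoints(np.array(pts,float).reshape(-1,1,2),K,d).reshape(-1,2)
    r=np.c_[p,np.ones(len(p))]@Rm.T
    return t+r*((z-t[2])/r[:,2])[:,None]
def pix(c,P):
    K,d,t,Rm=c
    Rw=Rm.T
    return cv2.projectPoints(np.array(P,float).reshape(-1,1,3),cv2.Rodrigues(Rw)[0],-Rw@t,K,d)[0].reshape(-1,2)
E
python3 - <<'E'
from h import *
for n in ("scene","top"):
    cv2.imwrite(f"pics/{n}0.png",optics.get_image(n)); c=cal(n); print(n,c[2].round(),c[3].round(2).tolist(),c[0][0,0])
    for l in ("canister_1","reader","pocket","push_tab","tube_rack","timer","reagent_jar","vial","petri_dish","slide_case"):
        for f in spotter.find_in(n,l):
            if f["conf"]>.3: print(l,round(f["conf"],2),np.round(f["point"]),world(c,[f["point"]],50 if n=='top' else 40)[0].round())
print(get_obs()); print(ctrl.grip_point_offset)
E
```

```text
scene [1309. -364.  630.] [[0.42, 0.54, -0.73], [0.91, -0.24, 0.34], [0.01, -0.81, -0.59]] 422.77531559198934
canister_1 0.83 [256. 248.] [ 673. -208.   40.]
canister_1 0.77 [194. 211.] [ 492. -297.   40.]
canister_1 0.72 [297. 173.] [440. -22.  40.]
reader 0.77 [472. 143.] [497. 510.  40.]
pocket 0.91 [390. 164.] [500. 226.  40.]
pocket 0.56 [254. 245.] [ 661. -208.   40.]
push_tab 0.6 [392. 166.] [511. 225.  40.]
tube_rack 0.62 [298. 271.] [ 766. -154.   40.]
timer 0.69 [162. 283.] [ 692. -396.   40.]
timer 0.62 [296. 169.] [422. -16.  40.]
reagent_jar 0.65 [371. 238.] [742.  24.  40.]
vial 0.57 [187. 248.] [ 614. -337.   40.]
petri_dish 0.97 [340. 215.] [645.   0.  40.]
slide_case 0.61 [244. 202.] [ 507. -183.   40.]
top [ 339.  -43. 1201.] [[0.02, -0.97, 0.22], [-1.0, -0.02, 0.01], [-0.01, -0.22, -0.97]] 476.9424875202354
canister_1 0.93 [314. 275.] [436. -22.  50.]
canister_1 0.86 [389. 184.] [ 667. -205.   50.]
canister_1 0.81 [432. 252.] [ 497. -307.   50.]
canister_1 0.5 [293. 165.] [713.  35.  50.]
reader 0.79 [113. 245.] [501. 471.  50.]
reader 0.59 [428. 254.] [ 494. -298.
[... 382 characters left out ...]
rray([-1.24099504e+00,  4.23111627e-01,  1.62992413e+00, -6.18860866e-06,
        1.08858028e+00, -1.89989769e-02]), 'qvel': array([-1.16405495e-03,  1.50060471e-04,  6.34275780e-05,  8.52421031e-04,
       -3.70415578e-04, -1.53899967e-03]), 'joint_torque': array([-4.57710685e-04, -5.44590282e+01, -2.74041528e+01,  6.43783808e-02,
        1.68870273e-02, -3.04829928e-05]), 'ee_pos': array([ 213.6210854 , -587.33130248,  194.75829624]), 'orientation': array([-3.09391452e+00, -5.45121562e-01,  1.41937209e-05]), 'ft_force': array([-0.69781916, -0.03114891, -0.21461675]), 'moment': array([-0.03002114,  0.00912606,  0.0012547 ]), 'grasp_force': 0.0, 'width': 87.87234932630842}
18.700000000000003
```

View pics/top0.png

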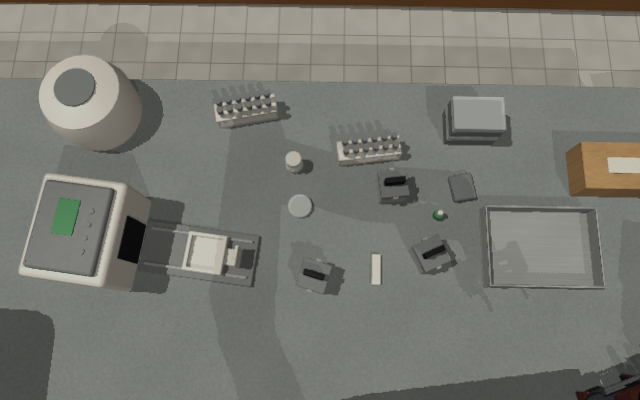

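View pics/scene0.png

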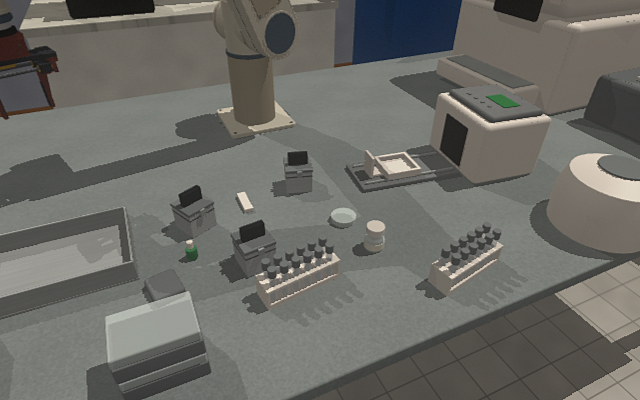

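The top view shows the canisters at (314,275), (394,184) and (433,252), with dark ribs. The carriage is at about (207,254), with its tab at about (233,257) on the -y (right) side. The reader housing is on the left. Next I'll fit the ribs and zoom on the carriage.

```bash
cat >> h.py <<'E'
from scipy.optimize import minimize
def box(x,y,a,sx,sy,z0,z1):
    ca,sa=np.cos(a),np.sin(a)
    return [[x+ca*u-sa*v,y+sa*u+ca*v,z] for u in(-sx/2,sx/2) for v in(-sy/2,sy/2) for z in(z0,z1)]
def fitrib(c,im,x0,y0,thr=45,S=8,half=26):
    u0,v0=pix(c,[[x0,y0,85]])[0].astype(int)-half; u0=max(u0,0);v0=max(v0,0)
    g=im.max(2)[v0:v0+2*half,u0:u0+2*half]
    g=cv2.resize(g,None,fx=S,fy=S,interpolation=cv2.INTER_CUBIC)
    m=(g<thr).astype(np.uint8)
    n,l,s,ce=cv2.connectedComponentsWithStats(m)
    k=1+np.argmax(s[1:,4]); m=(l==k)
    def cost(q):
        h=cv2.convexHull(((pix(c,box(*q,14,50,68,100))-[u0,v0]+.5)*S-.5).astype(np.float32).round().astype(int))
        z=np.zeros(m.shape,np.uint8); cv2.fillConvexPoly(z,h,1); z=z>0
        return 1-(z&m).sum()/(z|m).sum()
    best=min((minimize(cost,[x0,y0,a],method="Nelder-Mead",options=dict(initial_simplex=[[x0,y0,a],[x0+15,y0,a],[x0,y0+15,a],[x0,y0,a+.4]])) for a in np.arange(-1.5,1.5,.5)),key=lambda r:r.fun)
    return best.x,best.fun
E
python3 - <<'E'
from h import *
im=cv2.imread("pics/top0.png"); c=cal("top")
for p in ([314,273],[395,181],[433,250]):
    w=world(c,[p],85)[0]
    for thr in(35,45): x,f=fitrib(c,im,w[0],w[1],thr); print(x.round(3),round(f,2))
r=spotter
s=cv2.imread("pics/scene0.png"); cs=cal("scene")
a=cv2.resize(im[205:305,110:280],None,fx=4.5,fy=4.5,interpolation=cv2.INTER_CUBIC)
cv2.imwrite("pics/crop.png",a)
E
```

```text
[ 4.35196e+02 -2.49350e+01 -3.16000e-01] 0.62
[ 4.36344e+02 -2.25480e+01 -2.49000e-01] 0.2
[ 6.6507e+02 -2.1585e+02  2.1600e-01] 0.23
[ 6.64914e+02 -2.15005e+02  1.62000e-01] 0.15
[ 4.92780e+02 -3.02488e+02  4.90000e-01] 0.22
[ 4.93218e+02 -3.04062e+02  4.51000e-01] 0.14
```

View pics/crop.png

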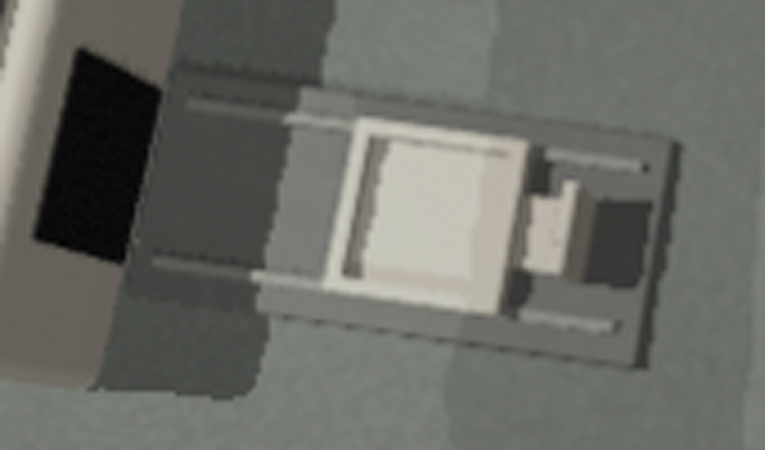

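The crop shows the carriage rim corners at crop pixels (360,118), (530,140), (500,315), (325,287). The tab's top is at about (570,230), and the track's outer top corners are at (668,138) and (634,362).

Run:
```python
from h import *
c=cal("top")
f=lambda P,z: world(c,np.array(P,float)/4.5-.4+[110,205],z).round(1)
r=f([(360,118),(530,140),(500,315),(325,287)],34); print(r,r.mean(0))
e=f([(668,138),(634,362),(190,70),(140,300)],12); print(e)
t=f([(572,182),(582,184),(572,280),(562,278)],74); print(t)
d=lambda a,b:(np.linalg.norm(b-a),np.arctan2(-(b-a)[0],(b-a)[1]))
print(d(r[1],r[0]),d(r[2],r[3]),d(e[0],e[2]))
print(np.linalg.norm(e[0]-e[1]), (e[0]-e[1]))
print(pix(cal("wrist"),[[213,-587,195]]), cal("wrist")[2:])
K,dd,t,Rm=cal("wrist"); o=get_obs(); Rt=R.from_rotvec(o["orientation"]).as_matrix()
print(Rt.round(3),Rt.T@(t-o["ee_pos"]),(Rt.T@Rm).round(3),K[0,0])
```

```text
[[541.9 289.4  34. ]
 [531.3 194.2  34. ]
 [435.1 204.6  34. ]
 [448.3 301.2  34. ]] [489.15 247.35  34.  ]
[[537.6 121.1  12. ]
 [412.7 133.9  12. ]
 [571.6 394.9  12. ]
 [441.1 410.3  12. ]]
[[502.6 162.3  74. ]
 [501.7 157.   74. ]
 [450.8 159.4  74. ]
 [451.7 164.7  74. ]]
(np.float64(95.78830826358715), np.float64(-0.11088779529939244)) (np.float64(97.49769228038168), np.float64(-0.13580487584093126)) (np.float64(275.9029539530158), np.float64(-0.12354578774622621))
125.55417157545985 [124.9 -12.8   0. ]
[[316.28370973 228.30989837]] (array([ 283.75843788, -561.52994504,  383.45608168]), array([[ 0.34207413, -0.90428328, -0.25545458],
       [-0.9396722 , -0.3288432 , -0.09422473],
       [ 0.00120135,  0.27227541, -0.96221861]]))
[[ 0.94   0.342 -0.   ]
 [ 0.342 -0.94   0.   ]
 [-0.    -0.    -1.   ]] [  74.73111586   -0.28102286 -188.69815536] [[ 0.    -0.962 -0.272]
 [ 1.    -0.     0.001]
 [-0.001 -0.272  0.962]] 303.7529797284397
```

Emit:
{"api": "move_arm", "payload": {
  "rows": [
    [4.5,-2.15,0,0,45],
    [4.5,-2.15,0,0,45],
    [4.5,-2.15,0,0,45],
    [4.5,-2.15,0,0,45],
    [4.5,-2.15,0,0,45],
    [4.5,-2.15,0,0,45],
    [4.5,-2.15,0,0,45],
    [4.5,-2.15,0,0,45],
    [0,0,0,-10,45],
    [0,0,0,-10,45]
  ]
}}

```text
t: 2.35
ee_pos: [493.7, -301.9, 194.8]
orientation: [2.948, 1.085, -0.0]
ft_force: [0.7, -0.3, 0.1]
width: 39.4
grasp_force: 0.0
```

Emit:
{"api": "move_arm", "payload": {
  "rows": [
    [0,0,0,-9.5,45],
    [0,0,0,-9.5,45],
    [0,0,0,-9.5,45],
    [0,0,0,-9.5,45],
    [0,0,0,-9.5,45],
    [0,0,0,-9.5,45],
    [0,0,0,-9.5,45],
    [0,0,0,-9.5,45],
    [0,0,0,0,45],
    [0,0,0,0,45]
  ]
}}

```text
t: 3.6
ee_pos: [493.2, -302.7, 194.8]
orientation: [1.669, 2.661, 0.0]
ft_force: [-0.7, -0.3, 0.0]
width: 39.4
grasp_force: 0.0
```

```bash
cat >> h.py <<'E'
def delta(tx,ty,tz,a,o=None):
    "a: rib x-axis yaw; tool phi=a+90deg"
    o=o or get_obs(); Rt=R.from_rotvec(o["orientation"]).as_matrix(); phi=np.arctan2(Rt[1,0],Rt[0,0])
    d=Rt.T@(np.array([tx,ty,tz])-o["ee_pos"]); tt=(phi-a-np.pi/2+np.pi/2)%np.pi-np.pi/2
    print("t",round(o["t"],2),"pos",np.round(o["ee_pos"],1),"phi",round(phi,3),"tilt",np.round(Rt[:,2],3),"F",np.round(o["ft_force"],2),"w",round(o["width"],1),"g",round(o["grasp_force"],1))
    print("shift cm",(d/10).round(2),"turn deg",round(np.degrees(tt),1))
E
python3 - <<'E'
from h import *
im=optics.get_image("wrist"); c=cal("wrist"); cv2.imwrite("pics/w1.png",im)
x,f=fitrib(c,im,493,-304,45,4,100); print(x,f)
delta(x[0],x[1],73,x[2])
delta(493,-304,73,.45)
E
```

```text
[ 4.95004499e+02 -3.00338652e+02  4.36578353e-01] 0.14726950627743973
t 3.65 pos [ 493.2 -302.7  194.8] phi 2.022 tilt [ 0.  0. -1.] F [0.21 0.1  0.8 ] w 39.3 g 0.0
shift cm [ 0.13  0.27 12.18] turn deg 0.8
t 3.65 pos [ 493.2 -302.7  194.8] phi 2.022 tilt [ 0.  0. -1.] F [0.21 0.1  0.8 ] w 39.3 g 0.0
shift cm [-0.11 -0.07 12.18] turn deg 0.1
```

View pics/w1.png

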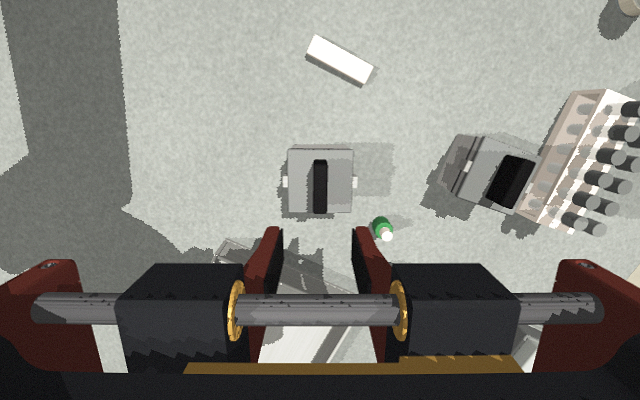

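The wrist view shows the rib at (320,186), square to the fingers and centred between them. The vial at (382,228) stays below the fingertips.

Emit:
{"api": "move_arm", "payload": {
  "rows": [
    [0.05,0.1,4,0.4,45],
    [0,0,4,0,45],
    [0,0,3,0,45],
    [0,0,1.2,0,45],
    [0,0,0,0,45],
    [0,0,0,0,0],
    [0,0,0,0,0],
    [0,0,0,0,0],
    [0,0,0,0,0]
  ]
}}

```text
t: 4.78
ee_pos: [494.0, -301.9, 73.2]
orientation: [1.674, 2.658, 0.0]
ft_force: [-0.6, -0.2, 0.7]
width: 2.9
grasp_force: 0.0
```

Emit:
{"api": "move_arm", "payload": {
  "rows": [
    [0,0,0,0,0],
    [0,0,-0.3,0,0],
    [0,0,-0.5,0,0],
    [0,0,-0.7,0,0],
    [0,0,-0.5,0,0],
    [0,0,0,0,0],
    [0,0,0,0,0],
    [0,0,0,0,0]
  ]
}}

```text
t: 5.78
ee_pos: [493.7, -301.6, 92.5]
orientation: [-1.674, -2.658, -0.0]
ft_force: [-0.2, -0.4, -0.3]
width: 0.3
grasp_force: 0.0
```

Run:
```python
from h import *
F=[]
for i in range(3):
    optics.get_image("wrist"); F.append(get_obs()["ft_force"])
print(np.round(F,2)); delta(495,-300,73,.44)
```

```text
[[-0.28 -0.14 -0.38]
 [-0.5  -0.36 -0.03]
 [-1.05  0.46 -0.6 ]]
t 5.92 pos [ 493.7 -301.7   92.6] phi 2.017 tilt [-0.  0. -1.] F [-1.05  0.46 -0.6 ] w 0.2 g 0.0
shift cm [0.1  0.19 1.96] turn deg 0.4
```

Run:
```python
from h import *
im=optics.get_image("wrist"); cv2.imwrite("pics/w2.png",im)
```

```text
(no output)
```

View pics/w2.png

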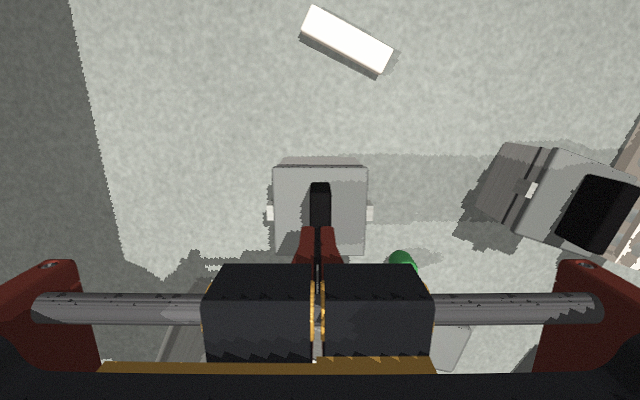

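Fingers shut with nothing between them: the rib's visible part spans (320,183–228), just ahead of the tips at (318,228). I'll check whether the canister moved or my geometry is off.

Run:
```python
from h import *
im=cv2.imread("pics/w2.png"); c=cal("wrist"); o=get_obs()
print("rib top corners w2",pix(c,box(495,-300.3,.4366,14,50,100,100)).round().tolist()[::2])
print("lid corners w2",pix(c,box(495,-300.3,.4366,70,70,68,68)).round().tolist()[::2])
print("tcp",pix(c,[o["ee_pos"]]))
top=optics.get_image("top"); ct=cal("top")
print("tcp in top",pix(ct,[o["ee_pos"]]),"can top",pix(ct,[[495,-300,100]]))
cv2.imwrite("pics/t2.png",cv2.resize(top[190:310,360:510],None,fx=5,fy=5,interpolation=cv2.INTER_CUBIC))
```

```text
rib top corners w2 [[308.0, 265.0], [308.0, 192.0], [329.0, 265.0], [331.0, 193.0]]
lid corners w2 [[273.0, 256.0], [270.0, 167.0], [364.0, 257.0], [369.0, 168.0]]
tcp [[316.50267169 227.06933923]]
tcp in top [[433.44453548 251.19011318]] can top [[433.42282636 250.2010387 ]]
```

View pics/t2.png

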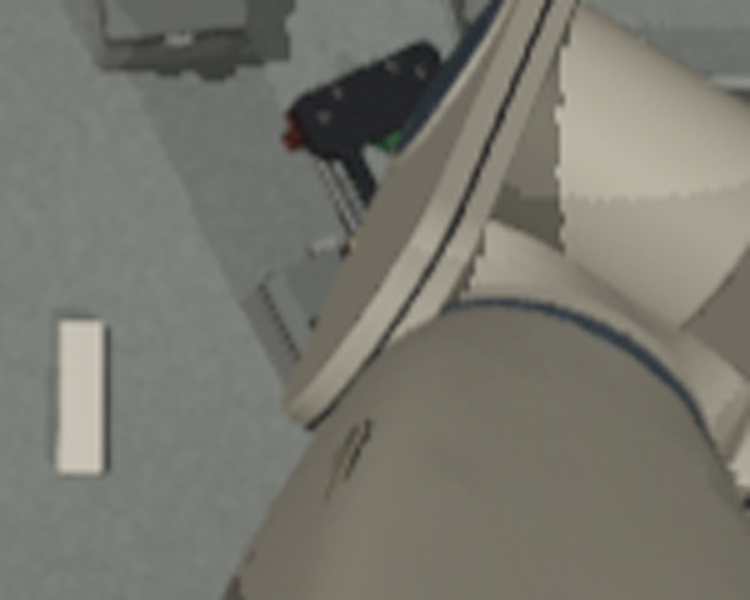

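The lid sits where predicted, so the canister hasn't moved. I'll compare heights from the scene camera with predicted points overlaid.

Run:
```python
from h import *
c=cal("scene"); o=get_obs(); im=optics.get_image("scene")
p=pix(c,[o["ee_pos"]])[0]; q=pix(c,box(495,-300.3,.4366,14,50,68,100)); l=pix(c,box(495,-300.3,.4366,66,66,0,60))
u,v=(p-[50,45]).astype(int); S=8
cr=cv2.resize(im[v:v+75,u:u+100],None,fx=S,fy=S,interpolation=cv2.INTER_CUBIC)
f=lambda a:tuple(int(t) for t in (a-[u,v]+.5)*S)
cv2.circle(cr,f(p),4,(0,0,255),-1)
for a in q: cv2.circle(cr,f(a),3,(0,255,0),-1)
for a in l: cv2.circle(cr,f(a),3,(255,0,0),-1)
cv2.imwrite("pics/s2.png",cr)
```

```text
(no output)
```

View pics/s2.png

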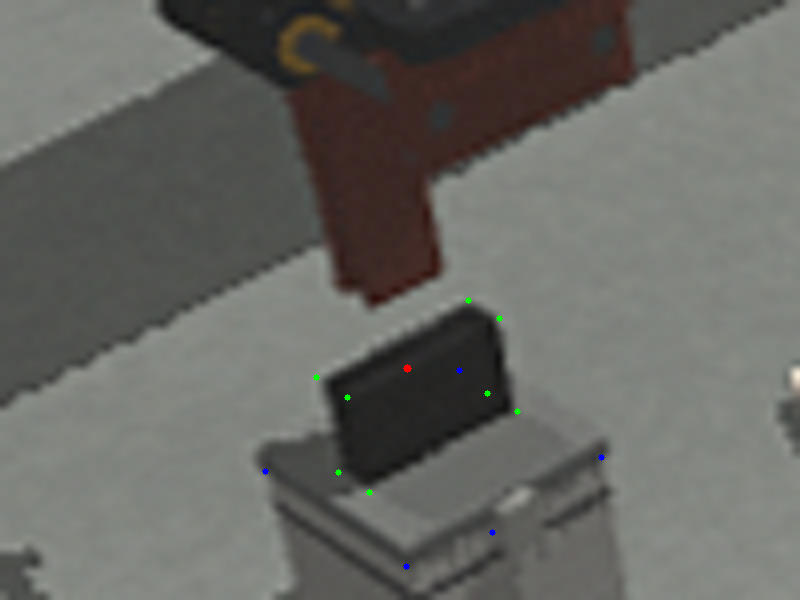

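The scene crop shows the shut tips at about (390,290), while the reported TCP projects to (407,369), inside the rib. So the real tips are about 25 mm higher than the reported TCP, with no sideways error. I have to go about 25 mm lower.

Emit:
{"api": "move_arm", "payload": {
  "rows": [
    [0.1,0.1,0,0.4,45],
    [0,0,0,0,45],
    [0,0,0,0,45],
    [0,0,0.5,0,45],
    [0,0,1.5,0,45],
    [0,0,1.2,0,45],
    [0,0,0.7,0,45],
    [0,0,0,0,0],
    [0,0,0,0,0],
    [0,0,0,0,0]
  ]
}}

```text
t: 7.32
ee_pos: [494.7, -300.6, 54.2]
orientation: [1.683, 2.652, 0.0]
ft_force: [-0.3, -1.4, -1.5]
width: 13.8
grasp_force: 30.0
```

Emit:
{"api": "move_arm", "payload": {
  "rows": [
    [0,0,0,0,0],
    [0,0,0,0,0]
  ]
}}

```text
t: 7.58
ee_pos: [494.6, -300.6, 54.1]
orientation: [1.683, 2.652, 0.0]
ft_force: [0.6, 0.1, 1.3]
width: 13.9
grasp_force: 30.0
```

Gripped. Now I'll lift to weigh it.

Emit:
{"api": "move_arm", "payload": {
  "rows": [
    [0,0,-0.3,0,0],
    [0,0,-0.6,0,0],
    [0,0,-0.6,0,0],
    [0,0,-0.3,0,0],
    [0,0,0,0,0],
    [0,0,0,0,0],
    [0,0,0,0,0]
  ]
}}

```text
t: 8.45
ee_pos: [494.2, -300.4, 71.6]
orientation: [-1.684, -2.652, -0.0]
ft_force: [0.1, 0.4, -1.9]
width: 13.9
grasp_force: 30.0
```

```bash
cat > wt.py <<'E'
from h import *
F=[]
for i in range(4):
    optics.get_image("wrist"); F.append(get_obs()["ft_force"])
print(np.round(F,2).tolist(), np.mean(F,0).round(2)); delta(495,-300,54,.44)
E
python3 wt.py
```

```text
[[-0.96, 0.44, -1.87], [-0.11, -0.33, -1.89], [0.82, -0.4, -3.36], [0.52, 0.38, -1.97]] [ 0.07  0.02 -2.27]
t 8.65 pos [ 494.3 -300.4   71.6] phi 2.01 tilt [-0.  0. -1.] F [ 0.52  0.38 -1.97] w 13.7 g 30.0
shift cm [0.   0.08 1.76] turn deg -0.0
```

About 2.1 N, so this one is empty. I'll set it back.

Emit:
{"api": "move_arm", "payload": {
  "rows": [
    [0,0,0.5,0,0],
    [0,0,0.6,0,0],
    [0,0,0.4,0,0],
    [0,0,0.15,0,0],
    [0,0,0.07,0,0],
    [0,0,0,0,0],
    [0,0,0,0,45],
    [0,0,0,0,45],
    [0,0,0,0,45],
    [0,0,-1,0,45]
  ]
}}

```text
t: 9.9
ee_pos: [493.8, -300.1, 64.4]
orientation: [-1.683, -2.651, 0.0]
ft_force: [0.4, 0.5, -0.8]
width: 39.4
grasp_force: 0.0
```

Emit:
{"api": "move_arm", "payload": {
  "rows": [
    [0,0,-4,0,45],
    [0,0,-5,0,45],
    [0,0,-3.5,0,45],
    [0.1,3.8,0,0,45],
    [0.1,3.8,0,0,45],
    [0.1,3.8,0,0,45],
    [0.1,3.8,0,0,45],
    [0.0,3.9,0,0,45],
    [0,0,0,8,45],
    [0,0,0,8,45]
  ]
}}

```text
t: 11.15
ee_pos: [665.9, -215.0, 190.0]
orientation: [2.041, 2.388, 0.0]
ft_force: [-0.1, -0.5, 0.4]
width: 39.7
grasp_force: 0.0
```

```bash
cat > look.py <<'E'
import sys
from h import *
x0,y0,a0=map(float,sys.argv[1:4])
im=optics.get_image("wrist"); c=cal("wrist"); cv2.imwrite("pics/w_%d.png"%x0,im)
for thr in (35,45,55):
    x,f=fitrib(c,im,x0,y0,thr,4,100); print(x.round(3),round(f,2))
    delta(x[0],x[1],53,x[2])
E
python3 look.py 665 -215 .16
```

```text
[ 665.  -215.    -1.5] 1.0
t 11.2 pos [ 665.7 -215.2  190.1] phi 1.722 tilt [ 0. -0. -1.] F [-0.01  0.54 -0.27] w 39.4 g 0.0
shift cm [ 0.03 -0.07 13.71] turn deg -85.4
[ 6.67076e+02 -2.12196e+02  1.17000e-01] 0.14
t 11.2 pos [ 665.7 -215.2  190.1] phi 1.722 tilt [ 0. -0. -1.] F [-0.01  0.54 -0.27] w 39.4 g 0.0
shift cm [ 0.27  0.18 13.71] turn deg 1.9
[ 6.66888e+02 -2.11753e+02  9.30000e-02] 0.11
t 11.2 pos [ 665.7 -215.2  190.1] phi 1.722 tilt [ 0. -0. -1.] F [-0.01  0.54 -0.27] w 39.4 g 0.0
shift cm [ 0.32  0.17 13.71] turn deg 3.3
```

Emit:
{"api": "move_arm", "payload": {
  "rows": [
    [0.25,0.15,3,2.2,45],
    [0,0,4.5,0,45],
    [0,0,4,0,45],
    [0,0,1.7,0,45],
    [0,0,0.45,0,45],
    [0,0,0,0,0],
    [0,0,0,0,0],
    [0,0,0,0,0],
    [0,0,0,0,0],
    [0,0,0,0,0]
  ]
}}

```text
t: 12.45
ee_pos: [667.2, -213.1, 54.4]
orientation: [2.081, 2.352, 0.001]
ft_force: [-1.6, 0.7, 6.2]
width: 13.5
grasp_force: 30.0
```

Emit:
{"api": "move_arm", "payload": {
  "rows": [
    [0,0,-0.3,0,0],
    [0,0,-0.6,0,0],
    [0,0,-0.6,0,0],
    [0,0,-0.3,0,0],
    [0,0,0,0,0],
    [0,0,0,0,0],
    [0,0,0,0,0]
  ]
}}

```text
t: 13.32
ee_pos: [666.4, -212.8, 70.8]
orientation: [-2.082, -2.352, 0.0]
ft_force: [-0.4, 0.3, -6.5]
width: 14.0
grasp_force: 30.0
```

```bash
python3 wt.py
```

```text
[[-0.5, -0.89, -5.18], [0.44, -0.23, -5.67], [0.01, 0.29, -4.77], [-0.41, -0.16, -6.12]] [-0.11 -0.25 -5.44]
t 13.53 pos [ 666.5 -212.8   71. ] phi 1.693 tilt [-0.  0. -1.] F [-0.41 -0.16 -6.12] w 13.6 g 30.0
shift cm [ -6.57 -18.08   1.7 ] turn deg -18.2
```

About 5.5 N: this is the loaded canister. I'll lift it and carry it to a stand-off point in front of the pocket to look at it with the wrist camera.

Emit:
{"api": "move_arm", "payload": {
  "rows": [
    [0,0,-1.5,0,0],
    [0,0,-3,0,0],
    [0,0,-3,0,0],
    [0,0,-2,0,0],
    [2,-0.74,0,0,0],
    [4,-1.48,0,0,0],
    [4,-1.48,0,0,0],
    [4,-1.48,0,0,0],
    [4,-1.48,0,0,0],
    [4,-1.48,0,0,0]
  ]
}}

```text
t: 14.78
ee_pos: [556.1, -2.2, 164.8]
orientation: [-2.08, -2.351, 0.002]
ft_force: [0.1, 0.4, -6.1]
width: 13.8
grasp_force: 30.0
```

Emit:
{"api": "move_arm", "payload": {
  "rows": [
    [4,-1.48,0,0,0],
    [4,-1.48,0,0,0],
    [4,-1.48,0,0,0],
    [3,-1.1,0,0,0],
    [1.6,-0.56,0,0,0],
    [0,0,0,7,0],
    [0,0,0,6.9,0],
    [0,0,0,0,0],
    [0,0,0,0,0]
  ]
}}

```text
t: 15.9
ee_pos: [477.9, 152.8, 165.8]
orientation: [-2.349, -2.086, 0.001]
ft_force: [1.0, -0.6, -5.9]
width: 13.7
grasp_force: 30.0
```

Run:
```python
from h import *
im=optics.get_image("wrist"); cv2.imwrite("pics/wp.png",im); delta(490,248,80,-.12)
c=cal("wrist")
for x,y in ((489,247),(490.5,250)): print(pix(c,box(x,y,-.12,80,80,34,34))[::2].round().tolist())
```

```text
t 15.95 pos [478.  152.8 165.9] phi 1.452 tilt [-0. -0. -1.] F [ 0.17 -1.16 -6.58] w 13.7 g 30.0
shift cm [9.6  0.06 8.59] turn deg 0.1
[[278.0, 131.0], [275.0, 46.0], [355.0, 131.0], [358.0, 46.0]]
[[279.0, 127.0], [276.0, 43.0], [356.0, 128.0], [359.0, 43.0]]
```

View pics/wp.png

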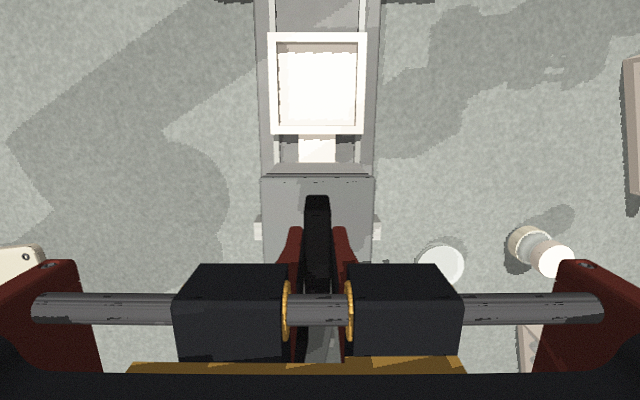

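The wrist view shows the pocket's inner rim at about (277,41) to (358,125), with the carried canister square to it. I'll refine both numerically.

Run:
```python
from h import *
im=cv2.imread("pics/wp.png"); c=cal("wrist"); o=get_obs()
g=im.min(2).astype(int)
print("col profile r85",[(i,g[85,i]) for i in list(range(260,285,2))+list(range(350,374,2))])
print("row profile c290",[(i,g[i,290]) for i in list(range(26,60,2))+list(range(116,140,2))])
print("lid col315-ish rows", [(i,g[i,275]) for i in range(160,186,2)], [(i,g[215,i]) for i in list(range(254,270,2))+list(range(366,384,2))])
e=o["ee_pos"]; Rt=R.from_rotvec(o["orientation"]).as_matrix()
print("lid pred",pix(c,[e+Rt@[s,t,-14] for s in(35,-35) for t in(-35,35)]).round(1).tolist())
print("lid side z60",pix(c,[e+Rt@[33,t,-6] for t in(-33,33)]).round(1).tolist())
print("outer rim",pix(c,box(490.7,251.5,-.12,96,96,34,34))[::2].round(1).tolist(),"inner",pix(c,box(490.7,251.5,-.12,80,80,34,34))[::2].round(1).tolist())
```

```text
col profile r85 [(260, np.int64(172)), (262, np.int64(169)), (264, np.int64(168)), (266, np.int64(167)), (268, np.int64(186)), (270, np.int64(254)), (272, np.int64(252)), (274, np.int64(252)), (276, np.int64(253)), (278, np.int64(106)), (280, np.int64(251)), (282, np.int64(245)), (284, np.int64(246)), (350, np.int64(252)), (352, np.int64(252)), (354, np.int64(255)), (356, np.int64(153)), (358, np.int64(254)), (360, np.int64(252)), (362, np.int64(252)), (364, np.int64(251)), (366, np.int64(141)), (368, np.int64(148)), (370, np.int64(141)), (372, np.int64(143))]
row profile c290 [(26, np.int64(151)), (28, np.int64(150)), (30, np.int64(150)), (32, np.int64(239)), (34, np.int64(248)), (36, np.int64(246)), (38, np.int64(253)), (40, np.int64(255)), (42, np.int64(126)), (44, np.int64(150)), (46, np.int64(181)), (48, np.int64(180)), (50, np.int64(181)), (52, np.int64(255)), (54, np.int64(252)), (56, np.int64(253)), (58, np.int64(253)), (116, np.int64(251)), (118, np.int64(251)), (120, np.int64(243)), (122, np.int64(244)), (124, np.int64(244)), (126, np.int64(249)), (128, np.int64(251)), (130
[... 345 characters left out ...]
80, np.int64(157)), (182, np.int64(157)), (184, np.int64(163))] [(254, np.int64(174)), (256, np.int64(158)), (258, np.int64(129)), (260, np.int64(111)), (262, np.int64(146)), (264, np.int64(155)), (266, np.int64(156)), (268, np.int64(155)), (366, np.int64(138)), (368, np.int64(139)), (370, np.int64(136)), (372, np.int64(124)), (374, np.int64(114)), (376, np.int64(123)), (378, np.int64(176)), (380, np.int64(182)), (382, np.int64(183))]
lid pred [[257.2, 180.6], [376.0, 180.7], [263.0, 285.2], [370.1, 285.3]]
lid side z60 [[263.1, 180.9], [370.1, 180.9]]
outer rim [[271.4, 133.8], [267.7, 32.1], [363.9, 133.9], [368.0, 32.2]] inner [[278.9, 125.9], [276.3, 41.1], [356.5, 126.0], [359.3, 41.2]]
```

Emit:
{"api": "move_arm", "payload": {
  "rows": [
    [2,0,0,0,0],
    [3,-0.05,0,0,0],
    [3,0,0,0,0],
    [1.8,0,0,0,0],
    [0,0,1,0,0],
    [0,0,2.5,0,0],
    [0,0,2.2,0,0],
    [0,0,0.5,0,0],
    [0,0,0,0,0],
    [0,0,0,0,0]
  ]
}}

```text
t: 17.2
ee_pos: [490.2, 250.4, 104.9]
orientation: [2.351, 2.083, 0.002]
ft_force: [-0.2, -0.1, -4.8]
width: 13.9
grasp_force: 30.0
```

Run:
```python
from h import *
delta(489.1,250.5,76,-.12)
im=optics.get_image("wrist"); c=cal("wrist"); g=im.min(2).astype(int); o=get_obs(); e=o["ee_pos"]
print("outer rim",pix(c,box(489.8,252,-.12,96,96,34,34))[::2].round(1).tolist())
cr=cv2.resize(im[80:300,200:440],None,fx=2.7,fy=2.7,interpolation=cv2.INTER_CUBIC); cv2.imwrite("pics/wq.png",cr)
```

```text
t 17.2 pos [490.2 250.4 104.9] phi 1.45 tilt [ 0.001  0.001 -1.   ] F [-0.16 -0.09 -4.83] w 13.9 g 30.0
shift cm [-0.01 -0.12  2.89] turn deg -0.1
outer rim [[264.6, 245.9], [259.2, 141.8], [367.5, 245.8], [372.6, 141.7]]
```

View pics/wq.png

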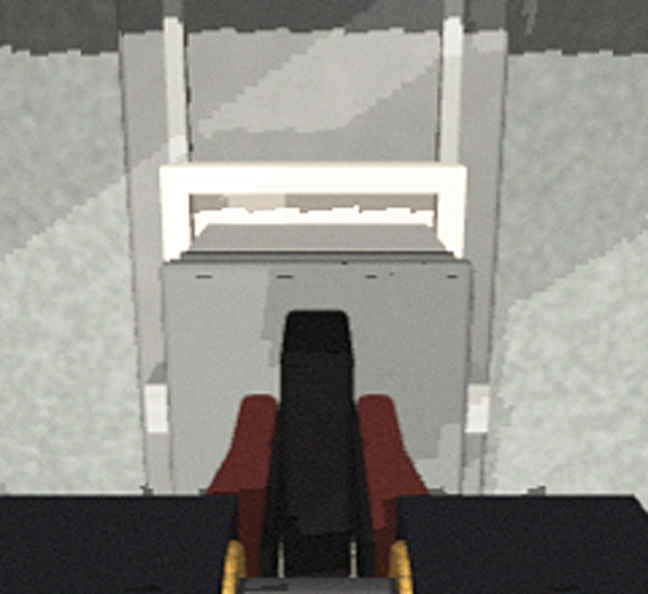

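The canister is well inside the rim: rim at crop columns 161–465, lid 163–470, about 1 mm off sideways. I'll correct that and lower gently.

Emit:
{"api": "move_arm", "payload": {
  "rows": [
    [0,-0.1,0.7,0,0],
    [0,0,1.0,0,0],
    [0,0,0.7,0,0],
    [0,0,0.35,0,0],
    [0,0,0.1,0,0],
    [0,0,0.1,0,0],
    [0,0,0,0,0],
    [0,0,0,0,0]
  ]
}}

```text
t: 18.25
ee_pos: [488.7, 250.5, 74.8]
orientation: [2.351, 2.083, 0.001]
ft_force: [0.5, 0.1, -5.3]
width: 13.7
grasp_force: 30.0
```

```bash
python3 wt.py
```

```text
[[-0.19, -0.25, -6.83], [-0.34, 0.34, -4.65], [0.43, 0.67, -5.41], [0.11, -0.19, -6.52]] [ 0.    0.14 -5.85]
t 18.45 pos [488.6 250.5  74.7] phi 1.45 tilt [ 0.  0. -1.] F [ 0.11 -0.19 -6.52] w 14.0 g 30.0
shift cm [-54.57   7.26   2.06] turn deg -32.1
```

Not yet resting on the floor, so I'll creep lower.

Emit:
{"api": "move_arm", "payload": {
  "rows": [
    [0,0,0.07,0,0],
    [0,0,0.07,0,0],
    [0,0,0,0,0],
    [0,0,0,0,0]
  ]
}}

```text
t: 18.95
ee_pos: [488.8, 250.6, 74.3]
orientation: [2.351, 2.083, 0.001]
ft_force: [-4.7, -1.2, 7.7]
width: 13.6
grasp_force: 30.0
```

```bash
python3 wt.py
```

```text
[[-3.1, -0.96, 7.47], [-4.08, -2.07, 6.95], [-3.3, -1.61, 7.07], [-3.54, -1.21, 7.93]] [-3.51 -1.46  7.36]
t 19.15 pos [488.7 250.6  74.3] phi 1.45 tilt [ 0.  0. -1.] F [-3.54 -1.21  7.93] w 13.8 g 30.0
shift cm [-54.58   7.25   2.01] turn deg -32.1
```

Resting on the floor of the pocket. Now I'll release and rise.

Emit:
{"api": "move_arm", "payload": {
  "rows": [
    [0,0,-0.03,0,45],
    [0,0,0,0,45],
    [0,0,0,0,45],
    [0,0,-0.5,0,45],
    [0,0,-2,0,45],
    [0,0,-3,0,45],
    [0,0,-3,0,45],
    [0,0,0,0,0],
    [0,0,0,0,0]
  ]
}}

```text
t: 20.27
ee_pos: [488.1, 250.2, 158.0]
orientation: [-2.351, -2.083, 0.001]
ft_force: [-0.4, 0.5, -0.3]
width: 23.1
grasp_force: 0.0
```

Run:
```python
from h import *
delta(489.8-.119*127,252-.993*127,22,-.12)
im=optics.get_image("wrist"); c=cal("wrist"); x,f=fitrib(c,im-0,489.8,252,45,4,100); print(x,f)
w=[(489.8,252)]
# rib fit with canister raised 20 mm
import h
b0=h.box; h.box=lambda x,y,a,sx,sy,z0,z1:b0(x,y,a,sx,sy,z0+20,z1+20)
x,f=h.fitrib(c,im,489.8,252,45,4,100); print(x,f)
```

```text
t 20.27 pos [488.1 250.2 158. ] phi 1.45 tilt [-0.001 -0.    -1.   ] F [-0.39  0.53 -0.28] w 23.1 g 0.0
shift cm [-12.5    0.17  13.6 ] turn deg -0.0
[489.8 252.   -1.5] 1.0
[489.8 252.   -1.5] 1.0
```

Emit:
{"api": "move_arm", "payload": {
  "rows": [
    [-3,0,0,0,0],
    [-4,0.05,0,0,0],
    [-4,0.05,0,0,0],
    [-1.5,0,0,0,0],
    [0,0,3,0,0],
    [0,0,4,0,0],
    [0,0,4,0,0],
    [0,0,2.6,0,0],
    [0,0,0,0,0],
    [0,0,0,0,0]
  ]
}}

```text
t: 21.58
ee_pos: [474.9, 126.6, 22.9]
orientation: [2.351, 2.084, 0.001]
ft_force: [-0.1, 0.3, -0.1]
width: 0.7
grasp_force: 0.0
```

Run:
```python
from h import *
delta(489.8-.119*98,252-.993*98,22,-.12)
im=optics.get_image("wrist"); s=optics.get_image("scene")
cv2.imwrite("pics/push.png",np.hstack([cv2.resize(im,None,fx=.62,fy=.62,interpolation=cv2.INTER_AREA)[:,:397],cv2.resize(s[70:194,300:501],(397,248),interpolation=cv2.INTER_CUBIC)]))
```

```text
t 21.57 pos [474.9 126.6  22.9] phi 1.45 tilt [ 0.  0. -1.] F [-0.07  0.31 -0.13] w 0.7 g 0.0
shift cm [ 2.83 -0.02  0.09] turn deg -0.0
```

View pics/push.png

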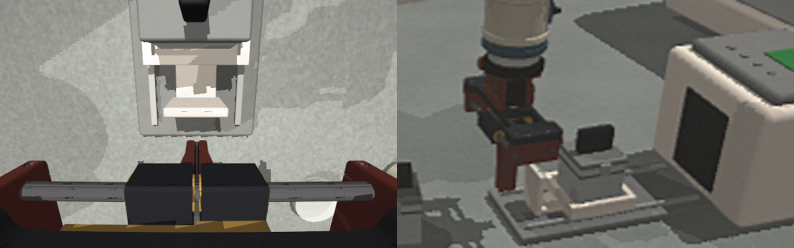

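The combined picture shows the canister upright in the pocket and the fingers behind the tab. The big gripper plates are out at its sides (±37 mm in tool x), well clear of the rib, so I'll push gently.

Emit:
{"api": "move_arm", "payload": {
  "rows": [
    [1.5,0,0,0,0],
    [0.8,0,0,0,0],
    [0.3,0,0,0,0],
    [0.4,0,0,0,0],
    [0.7,0,0,0,0],
    [1,0,0,0,0],
    [1.2,0,0,0,0],
    [1.2,0,0,0,0],
    [1.2,0,0,0,0],
    [1.0,0,0,0,0]
  ]
}}

```text
t: 22.92
ee_pos: [485.8, 219.5, 22.4]
orientation: [-2.351, -2.084, -0.0]
ft_force: [0.3, -3.8, 2.2]
width: 0.2
grasp_force: 1.6
```

Run:
```python
from h import *
delta(489.8,252,22,-.12)
s=optics.get_image("scene"); cv2.imwrite("pics/push2.png",cv2.resize(s[70:220,290:510],None,fx=3.4,fy=3.4,interpolation=cv2.INTER_CUBIC))
print(get_obs()["ft_force"])
```

```text
t 22.93 pos [485.8 219.5  22.4] phi 1.451 tilt [ 0.  0. -1.] F [ 0.27 -3.85  2.24] w 0.2 g 1.6
shift cm [3.27 0.01 0.04] turn deg -0.0
[-0.81142284  0.98572771  0.54467943]
```

Emit:
{"api": "move_arm", "payload": {
  "rows": [
    [0.5,0,0,0,0],
    [0.8,0,0,0,0],
    [0.8,0,0,0,0],
    [0.8,0,0,0,0],
    [0.6,0,0,0,0],
    [0.3,0,0,0,0],
    [0.2,0,0,0,0]
  ]
}}

```text
t: 23.85
ee_pos: [490.5, 258.4, 22.4]
orientation: [2.351, 2.084, -0.0]
ft_force: [0.8, -3.7, -0.7]
width: 0.5
grasp_force: 1.3
```

Emit:
{"api": "move_arm", "payload": {
  "rows": [
    [0.2,0,0,0,0],
    [0.2,0,0,0,0],
    [0.2,0,0,0,0],
    [0.2,0,0,0,0]
  ]
}}

```text
t: 24.35
ee_pos: [491.4, 266.3, 22.4]
orientation: [-2.351, -2.083, 0.0]
ft_force: [1.0, -2.6, -2.0]
width: 0.5
grasp_force: 1.3
```

Emit:
{"api": "move_arm", "payload": {
  "rows": [
    [0.2,0,0,0,0],
    [0.2,0,0,0,0],
    [0.2,0,0,0,0]
  ]
}}

```text
t: 24.72
ee_pos: [491.4, 267.6, 22.5]
orientation: [2.347, 2.084, -0.011]
ft_force: [4.1, -34.7, 11.1]
width: 0.4
grasp_force: 16.6
```

Emit:
{"api": "move_arm", "payload": {
  "rows": [
    [0.15,0,0,0,0],
    [0.15,0,0,0,0],
    [0,0,0,0,0]
  ]
}}

```text
t: 25.1
ee_pos: [491.3, 267.6, 22.5]
orientation: [2.346, 2.082, -0.016]
ft_force: [6.0, -41.6, 14.2]
width: 0.6
grasp_force: 20.6
```

Emit:
{"api": "move_arm", "payload": {
  "rows": [
    [0.1,0,0,0,0],
    [0.1,0,0,0,0],
    [0,0,0,0,0]
  ]
}}

```text
t: 25.48
ee_pos: [491.2, 267.6, 22.5]
orientation: [2.344, 2.082, -0.021]
ft_force: [7.4, -51.7, 18.6]
width: 0.6
grasp_force: 25.4
```

The carriage has hit its stop. I'll back off, rise and check.

Emit:
{"api": "move_arm", "payload": {
  "rows": [
    [-0.4,0,0,0,0],
    [-0.6,0,0,0,0],
    [-2,0,0,0,0],
    [-3,0,0,0,0],
    [-3,0,0,0,0],
    [0,0,-4,0,0],
    [0,0,-5,0,0],
    [0,0,-5,0,0],
    [0,0,0,0,0]
  ]
}}

```text
t: 26.6
ee_pos: [484.4, 188.7, 166.3]
orientation: [2.349, 2.082, 0.012]
ft_force: [0.2, 0.8, -0.7]
width: 0.1
grasp_force: 0.0
```

Run:
```python
from h import *
delta(489.8,252,22,-.12)
im=optics.get_image("wrist"); s=optics.get_image("scene"); t=optics.get_image("top")
a=cv2.resize(s[60:310,130:510],(790,520),interpolation=cv2.INTER_CUBIC)
cv2.imwrite("pics/end.png",a)
```

```text
t 26.6 pos [484.4 188.7 166.3] phi 1.45 tilt [ 0.008  0.003 -1.   ] F [ 0.18  0.76 -0.66] w 0.1 g 0.0
shift cm [ 6.29 -0.33 14.45] turn deg -0.0
```

View pics/end.png

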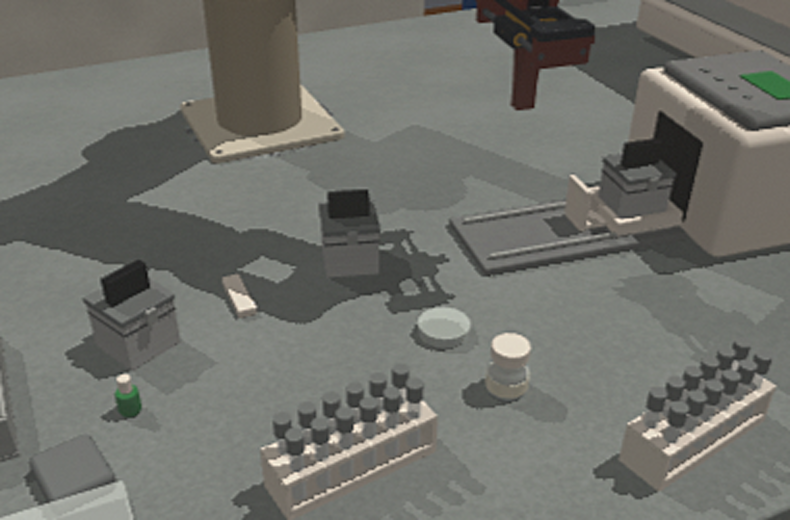

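The final view shows the carriage against the housing with the canister upright in it at (638,178). Both empties are standing at (130,315) and (348,230), and the bystanders haven't moved.

```bash
python3 -c "
from workcell import close_job
print(close_job())"
```

```text
the job is handed in; nothing more can be done
None
```

The heavy canister (about 5.5 N) stands released in the pocket with the carriage pushed to its stop, and the job is handed in. Of the two empties I lifted and set back only one (about 2.1 N), and left the third where it stood because the heavy one was already identified.

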